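# Stack the ingredient tubs for two doughs

### The arm

A 7-joint arm with a two-finger parallel gripper is mounted at the origin on the work surface. World frame = base frame: x ahead of the robot, y to its left, z up, the work surface at z = 0. Lengths are in m, angles in rad, forces in N, time in s.
With the tool pointing down it reaches from about 0.425 to 1.025 m from the base axis. Payload 9.4 kg.
Tool frame: the origin (TCP) lies midway between the tips of the shut fingers; the grasp point (between the pads) lies 19 mm behind it; z points along the fingers, y is the line along which they close (so a half turn about z gives the same grasp; the last joint's range is limited). The gripper opens to 93 mm and grips with 3 to 60 N. Pads are 15 mm wide; open, the fingers measure 128 mm over their backs; the gripper's body (75 mm by 188 mm) begins 65 mm behind the grasp point.
Start: joints at [-1.245, 0.599, -0.003, 1.599, 0.002, 0.943, -0.08], TCP at [0.284, 0.667, 0.219] pointing down, gripper open.
Joint ranges: [-2.57, 2.57], [-0.35, 1.97], [-1.29, 1.29], [0.11, 2.56], [-1.05, 4.19], [0.11, 1.86], [-2.63, 2.63]. Speed limits (rad/s): [2.22, 2.22, 3.01, 3.01, 3.14, 3.14, 3.14].

### API

Orientations are given as a 3x3 rotation matrix whose columns are the frame's x, y, z axes.
In Python, from cell import sensors, eyes, job_done gives the robot as it stands.
- The arm moves only by the tool drive_tool, never from a script. Its argument "commands" is text: rows parted by semicolons, each of 7 numbers parted by spaces: the shift along the tool's x, y, z scaled (see below), then the turn, a rotation vector about the tool's x, y, z scaled (see below), then the gripper command: -1 is fully open, 1 is shut, values between are in proportion. In form: tx ty tz ax ay az fingers; .... A call has 1 to 5 rows; each row is the pose to reach, as a shift and turn from the pose commanded when the call began, along the tool's axes at that moment, turning the shorter way round; what a row does not reach only later rows make up. The controller multiplies each number of a shift by 250 mm and each number of a turn by 2 pi rad. A row lasts 1/8 s, in which the tool goes at most 62.5 mm and 10.7 degrees, less where a joint would pass 70% of its speed; a pose out of reach is approached as far as the arm can. A call with a number of a shift or a turn outside -1 to 1 is refused whole. A call with a gripper value outside its range is refused whole. The fingers move at their own pace and stop on an object; "force" is the grip in N (left out, the last holds). Time passes only in rows, so rows that repeat a pose let the fingers close. It gives the time, the measured TCP pose, the force, the opening and the grip force at its end, in the units of the state.
- sensors.observe(): the state, without advancing time (a new reading comes with each control period).
- eyes.capture(name): name is "scene" or "top" or "wrist"; returns (picture, depth): 480x640x3 uint8, red, green, blue; 480x640 float32, m along the optical axis (not along the pixel's ray), 0 where there is no reading.
- eyes.camera_info(name): a dict with "mtx" (3x3 intrinsics, pixels), "R" (3x3) and "t" (3): a world point X has camera coordinates R X + t. Camera axes: x right, y down, z forward; pixel columns grow to the right and rows downward; lengths in m; the calibration is good to about 2 mm. A picture is of the moment at which its call begins: read the wrist's pose just before it. camera_info takes no time and is no camera call; for the wrist camera it gives the pose at the moment of the call.
- job_done(): hands the job in; it is judged then, once.
The state is a dict: "time": time; "q": joint angles; "qd": joint speeds; "tau": joint torques, N m; "eef_pos": TCP position; "ee_rot": TCP orientation; "wrist_force": force on the tool from outside, world axes, zero at the start; "wrist_torque": the same for the moment, N m; "opening": opening from 0.0 (shut) to 1.0 (fully open); "grasp_force": force on a finger pad.
Only numpy, scipy, OpenCV 4.12 (cv2) and the standard library are available. Lean on these libraries where they do the work, as an engineer would, in place of code of your own. Each camera call takes 0.05 s, during which the arm holds its last target. There are 200 camera calls.

### The job

Set out the ingredient tubs for the two doughs on the baker's bench. In the middle of the blue tray stack the white-lidded tub at the bottom, the yellow-lidded one on it and the red-lidded one on top; in the middle of the round wooden board stand the black-lidded tub with the green-lidded one on top, each upper tub seated inside the lid rim of the one below. Set each tub down rather than dropping it, never tip one over, and leave the glass jar where it stands.

Things in the scene. Friction and masses are not known exactly. Their poses are not given: they have to be found in the camera images.
- tub_white: closed round tub, cream body, white lid, white band round the side; loose, upright; 56 mm wide (straight from 8 mm up), 60 mm tall, about 0.15 kg. Foot tapers to 44 mm across. Lid sunk: flat seat 56 mm above the bottom within a rim 4 mm high, 52 mm across inside, that takes the foot of another tub (a seated tub stands 56 mm above the one below). Origin: centre of the underside, z up the axis.
- tub_yellow: closed round tub, cream body, yellow lid, yellow band round the side; loose, upright; 56 mm wide (straight from 8 mm up), 60 mm tall, about 0.15 kg. Foot tapers to 44 mm across. Lid sunk: flat seat 56 mm above the bottom within a rim 4 mm high, 52 mm across inside, that takes the foot of another tub (a seated tub stands 56 mm above the one below). Origin: centre of the underside, z up the axis.
- tub_red: closed round tub, cream body, red lid, red band round the side; loose, upright; 56 mm wide (straight from 8 mm up), 60 mm tall, about 0.15 kg. Foot tapers to 44 mm across. Lid sunk: flat seat 56 mm above the bottom within a rim 4 mm high, 52 mm across inside, that takes the foot of another tub (a seated tub stands 56 mm above the one below). Origin: centre of the underside, z up the axis.
- tub_black: closed round tub, cream body, black lid, black band round the side; loose, upright; 56 mm wide (straight from 8 mm up), 60 mm tall, about 0.15 kg. Foot tapers to 44 mm across. Lid sunk: flat seat 56 mm above the bottom within a rim 4 mm high, 52 mm across inside, that takes the foot of another tub (a seated tub stands 56 mm above the one below). Origin: centre of the underside, z up the axis.
- tub_green: closed round tub, cream body, green lid, green band round the side; loose, upright; 56 mm wide (straight from 8 mm up), 60 mm tall, about 0.15 kg. Foot tapers to 44 mm across. Lid sunk: flat seat 56 mm above the bottom within a rim 4 mm high, 52 mm across inside, that takes the foot of another tub (a seated tub stands 56 mm above the one below). Origin: centre of the underside, z up the axis.
- tray: square blue plastic tray, 150 x 150 mm, fixed to the bench; floor 4 mm thick, rim 10 mm high and 4 mm thick; a white ring 68 mm across marks the middle of its floor. Origin: centre of the underside, at bench height, so its floor is at 4 mm; x and y along its sides, z up.
- board: round dark wooden board, 144 mm across, 15 mm thick, fixed to the bench; a pale ring 68 mm across marks its middle. Origin: centre of the underside, at bench height, so its flat top is at 15 mm; z up.
- jar: bystander: closed amber glass jar with a paper label and a steel lid, 58 mm across, 75 mm tall, loose among the tubs. To be left standing where it is. Origin: centre of the underside; z up.
Mind the look-alikes: they are no part of the job. What is meant by the tub_red is not purple, and is the larger of those in its own colour.

How it is judged:
At the end, for the whole second after the job is handed in: White stands on the tray floor and black on the board, within 15 mm of the middle; yellow on white, red on yellow, green on black, each within 8 mm of the axis below and 3 mm of the seated height (56 mm); all five upright within 0.06 rad, released and at rest (z of tub_white in the frame of tray between 0.001 and 0.007 m and horizontal distance between tub_white and tray below 0.015 m and z of tub_yellow in the frame of tub_white between 0.053 and 0.059 m and horizontal distance between tub_yellow and tub_white below 0.008 m and z of tub_red in the frame of tub_yellow between 0.053 and 0.059 m and horizontal distance between tub_red and tub_yellow below 0.008 m and z of tub_black in the frame of board between 0.012 and 0.018 m and horizontal distance between tub_black and board below 0.015 m and z of tub_green in the frame of tub_black between 0.053 and 0.059 m and horizontal distance between tub_green and tub_black below 0.008 m and angle between each of tub_white, tub_yellow, tub_red, tub_black, tub_green's own z axis and vertical below 0.06 rad and linear speed of each of tub_white, tub_yellow, tub_red, tub_black, tub_green below 0.01 m/s and angular speed of each of tub_white, tub_yellow, tub_red, tub_black, tub_green below 0.1 rad/s); the robot touches nothing.
It fails at once if a tub is dropped (falls free, with no finger on it, faster than 0.8 m/s: some 35 mm) ((linear speed of tub_white above 0.8 m/s and contact force between tub_white and the fingers below 0.05 N) or (linear speed of tub_yellow above 0.8 m/s and contact force between tub_yellow and the fingers below 0.05 N) or (linear speed of tub_red above 0.8 m/s and contact force between tub_red and the fingers below 0.05 N) or (linear speed of tub_black above 0.8 m/s and contact force between tub_black and the fingers below 0.05 N) or (linear speed of tub_green above 0.8 m/s and contact force between tub_green and the fingers below 0.05 N)).
It fails at once if a tub is tipped over (more than 0.7 rad from upright) (angle between any of tub_white, tub_yellow, tub_red, tub_black, tub_green's own z axis and vertical above 0.7 rad).
It fails at once if the glass jar is moved more than 25 mm or knocked over (distance of jar from where it was at the start of the episode above 0.025 m or angle between jar's own z axis and vertical above 0.5 rad).
It also fails if it takes over 144 s, if anything falls off the work surface, if the arm or the gripper's body presses on something with over 40 N, if the wrist force passes 120 N, or if a joint passes its speed limit or range.

## Working session

There is one attempt and no reset: what is moved stays moved. The work goes in short steps, Python scripts to look and compute and a tool call to move; the robot and the scene stay as the last step left them, time stands still between calls to the robot, and variables do not carry over. Pictures are saved under pics/ and viewed, at most 14 in all, crops included, and the job is handed in when it is done.

Besides the shell and the picture viewer there is one more tool, called after ">>>" as name(argument=value, ...) on one line, values as JSON. drive_tool: Moves the arm, as the interface text tells. Shifts and turns lie within -1 to 1; 1 stands for 250 mm of shift or 2 pi rad of turn. Its arguments: {"type":"object","properties":{"commands":{"type":"string"},"force":{"type":"number"}},"required":["commands"]}

```bash
mkdir -p pics; python3 - <<'E'
from cell import sensors, eyes
import cv2,numpy as np
s=sensors.observe();print(s['time'],s['eef_pos'],np.round(s['ee_rot'],3),s['opening'])
for n in ['top','scene']:
    p,d=eyes.capture(n);cv2.imwrite(f'pics/{n}0.png',p[:,:,::-1]);np.savez(f'{n}0.npz',p=p,d=d)
    i=eyes.camera_info(n);print(n,i['mtx'],np.round(i['R'],3),i['t'])
E
```

```text
0.0 [0.28401689 0.66653419 0.21778819] [[-0.92   0.392 -0.   ]
 [ 0.392  0.92  -0.001]
 [-0.    -0.002 -1.   ]] 1.000808640503996
top [[440.00237279   0.         318.05640845]
 [  0.         440.00237279 238.27315565]
 [  0.           0.           1.        ]] [[-0.019 -1.     0.016]
 [-0.982  0.016 -0.189]
 [ 0.189 -0.019 -0.982]] [-0.00802442  0.52099083  0.78603251]
scene [[455.18581961   0.         324.99891326]
 [  0.         455.18581961 239.69372282]
 [  0.           0.           1.        ]] [[ 0.878  0.478 -0.013]
 [ 0.379 -0.712 -0.591]
 [-0.292  0.514 -0.807]] [-0.47395977 -0.16637795  0.98027531]
```

View pics/top0.png

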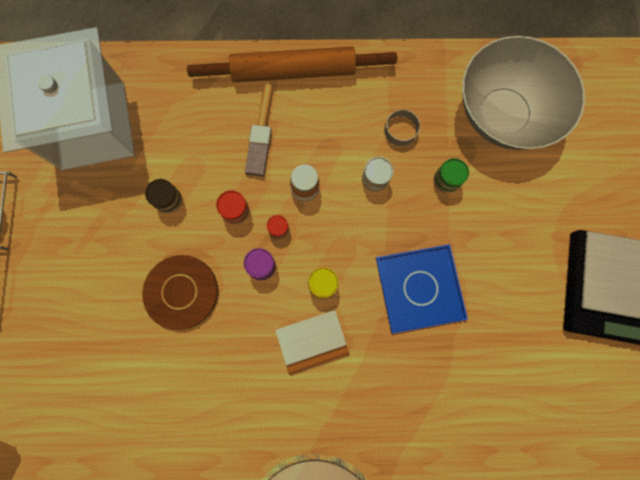

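View pics/scene0.png

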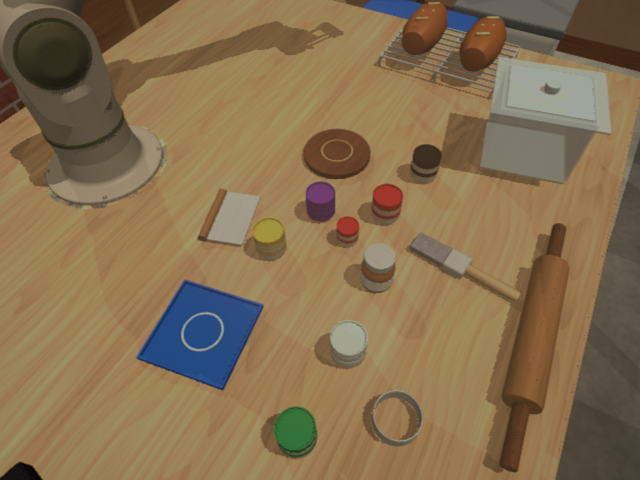

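The top view shows black at (162,194), large red (232,206), small red decoy (278,226), jar (305,180), white (379,172), green (453,174), yellow (323,283) and purple decoy (259,264). The board is at (180,292) and the tray at (421,289).

```bash
cat > h.py <<'E'
import numpy as np,cv2
def ray(i,uv,z):
    R,t,K=np.array(i['R']),np.array(i['t']),np.array(i['mtx'])
    uv=np.atleast_2d(uv).astype(float);c=-R.T@t
    d=np.c_[uv,np.ones(len(uv))]@np.linalg.inv(K).T@R
    return c+d*((z-c[2])/d[:,2])[:,None]
def cloud(i,d):
    v,u=np.indices(d.shape);uv=np.stack([u,v,np.ones_like(u)],-1)@np.linalg.inv(i['mtx']).T
    P=uv*d[...,None];return (P-np.array(i['t']))@np.array(i['R'])
def lid(P,m,lo=.052,hi=.066):
    """circle of the lid from depth: points of mask within height band"""
    q=m&(P[...,2]>lo)&(P[...,2]<hi);n=cv2.connectedComponentsWithStats(q.astype(np.uint8))
    k=1+np.argmax(n[2][1:,4]);X=P[n[1]==k]
    (x,y),r=cv2.minEnclosingCircle(X[:,:2].astype(np.float32));return x,y,np.median(X[:,2]),r*2e3
E
python3 - <<'E'
from h import *;from cell import eyes
for n,pts in [('top',dict(black=(162,194),red=(232,206),jar=(305,180),white=(379,172),green=(453,174),yellow=(323,283),purple=(259,264),sred=(278,226))),('scene',dict(black=(427,157),red=(387,196),white=(348,336),green=(295,430),yellow=(269,235)))]:
    f=np.load(n+'0.npz');i=eyes.camera_info(n);P=cloud(i,f['d'])
    for k,(u,v) in pts.items():
        m=np.zeros(f['d'].shape,bool);m[v-24:v+25,u-24:u+25]=1
        lo,hi=(.07,.085) if k=='jar' else (.03,.05) if k=='sred' else (.052,.068)
        try: print(n,k,np.round(lid(P,m,lo,hi),4), P[v,u].round(3))
        except Exception as e: print(n,k,P[v,u])
    hsv=cv2.cvtColor(f['p'],cv2.COLOR_RGB2HSV)
    if n=='top':
        b=cv2.inRange(hsv,(100,120,50),(125,255,255))
        c=max(cv2.findContours(b,0,1)[0],key=cv2.contourArea);r=cv2.minAreaRect(ray(i,c[:,0],.01)[:,:2].astype(np.float32)*1000)
        print('tray',r)
        for nm,(u,v),z in [('trayring',(421,289),.004),('boardring',(180,292),.015)]:
            w=f['p'][v-25:v+26,u-25:u+26].astype(int)
            g=w[...,0]; m=(g>np.percentile(g,50)+35).astype(np.uint8)
            e=np.argwhere(m)[:,::-1]+[u-25,v-25]
            print(nm,cv2.minAreaRect(ray(i,e,z)[:,:2].astype(np.float32)*1000),len(e),P[v,u])
E
```

```text
top black [6.11900e-01 2.82600e-01 5.75000e-02 5.77074e+01] [0.61  0.279 0.058]
top red [ 0.5873  0.147   0.0577 56.2204] [0.584 0.145 0.059]
top jar [6.33900e-01 6.90000e-03 7.63000e-02 5.22197e+01] [0.628 0.006 0.075]
top white [ 0.6508 -0.1376  0.0579 56.5741] [ 0.649 -0.138  0.057]
top green [ 0.6457 -0.2845  0.058  57.224 ] [ 0.643 -0.282  0.057]
top yellow [ 4.3630e-01 -2.5000e-02  5.8000e-02  5.5764e+01] [ 0.435 -0.025  0.056]
top purple [ 0.4746  0.0941  0.0579 56.0805] [0.473 0.094 0.055]
top sred [ 0.549   0.0605  0.0427 41.2078] [0.548 0.059 0.041]
tray ((426.54248046875, -217.15301513671875), (148.22586059570312, 148.45254516601562), 9.222817420959473)
trayring ((427.849609375, -217.962158203125), (69.7199935913086, 68.7442626953125), 88.95047760009766) 315 [ 0.42445266 -0.21810484  0.0065207 ]
boardring ((427.8304443359375, 252.33181762695312), (66.7094955444336, 67.15799713134766), 64.74790954589844) 169 [0.4261612  0.24911867 0.01788359]
scene black [6.14300e-01 2.84200e-01 5.58000e-02 5.82421e+01] [0.618 0.279 0.056]
scene red [5.90400e-01 1.48800e-01 5.59000e-02 5.82632e+01] [0.59  0.148 0.056]
scene white [ 6.52600e-01 -1.36200e-01  5.57000e-02  5.71389e+01] [ 0.652 -0.134  0.056]
scene green [ 6.48400e-01 -2.83200e-01  5.55000e-02  5.64431e+01] [ 0.651 -0.285  0.056]
scene yellow [ 4.38600e-01 -2.41000e-02  5.54000e-02  5.87121e+01] [ 0.446 -0.03   0.055]
```

```bash
python3 - <<'E'
from h import *;from cell import eyes
A=[]
for n in ['top','scene']:
    f=np.load(n+'0.npz');P=cloud(eyes.camera_info(n),f['d'])[f['d']>0];A.append(P)
P=np.concatenate(A)
for k,(x,y) in dict(black=(.613,.283),red=(.589,.148),white=(.652,-.137),green=(.647,-.284),yellow=(.437,-.0245)).items():
    q=P[(abs(P[:,0]-x)<.06)&(abs(P[:,1]-y)<.115)];print(k,'max z in body box',q[:,2].max().round(3))
q=P[(P[:,2]>.09)&(P[:,1]>.2)&(P[:,0]>.4)];print('canister',q.min(0),q.max(0))
q=P[(P[:,2]>.05)&(P[:,1]<-.33)&(P[:,0]>.55)&(P[:,1]>-.7)];print('bowl',q.min(0),q.max(0))
E
```

```text
black max z in body box 0.066
red max z in body box 0.065
white max z in body box 0.065
green max z in body box 0.094
yellow max z in body box 0.066
canister [0.40455505 0.33793558 0.09000276] [0.89892915 0.77813104 0.17482478]
bowl [ 0.67912974 -0.54036786  0.05000739] [ 0.91688026 -0.33001329  0.0952864 ]
```

>>> drive_tool(commands="0 0 0 0 0 -0.0642 -1;0 0 0 0 0 -0.0642 -1;0 0 0 0 0 -0.0642 -1;0 0 0 0 0 -0.0642 -1", force=15)

```text
time: 0.6
eef_pos: [0.2843, 0.6668, 0.2184]
ee_rot: [[-1.0, 0.003, -0.0], [0.003, 1.0, -0.0], [0.0, -0.0, -1.0]]
wrist_force: [0.3, 0.4, -0.4]
opening: 0.999
grasp_force: 0.0
```

>>> drive_tool(commands="-0.16 -0.19 0 0 0 0 -1;-0.32 -0.38 0 0 0 0 -1;-0.48 -0.57 0 0 0 0 -1;-0.64 -0.76 0 0 0 0 -1;-0.8 -0.95 0 0 0 0 -1")

```text
time: 1.23
eef_pos: [0.4854, 0.4281, 0.2188]
ee_rot: [[-1.0, 0.003, 0.0], [0.003, 1.0, 0.0], [-0.0, 0.0, -1.0]]
wrist_force: [1.1, 0.8, 0.9]
opening: 0.999
grasp_force: 0.0
```

>>> drive_tool(commands="-0.16 -0.19 0 0 0 0 -1;-0.32 -0.38 0 0 0 0 -1;-0.48 -0.57 0 0 0 0 -1;-0.515 -0.585 0.07 0 0 0 -1;-0.515 -0.585 0.2 0 0 0 -1")

```text
time: 1.85
eef_pos: [0.6147, 0.283, 0.1688]
ee_rot: [[-1.0, 0.004, 0.002], [0.004, 1.0, 0.001], [-0.002, 0.001, -1.0]]
wrist_force: [0.1, -0.1, -0.5]
opening: 0.998
grasp_force: 0.0
```

>>> drive_tool(commands="0.005 0 0.2 0 0 0 -1;0.005 0 0.4 0 0 0 -1;0.005 0 0.55 0 0 0 -1;0.005 0 0.588 0 0 0 -1;0.005 0 0.588 0 0 0 0.4")

```text
time: 2.48
eef_pos: [0.6117, 0.2841, 0.0216]
ee_rot: [[-1.0, -0.0, -0.0], [-0.0, 1.0, -0.0], [0.0, -0.0, -1.0]]
wrist_force: [0.5, -0.1, 0.1]
opening: 0.934
grasp_force: 0.0
```

>>> drive_tool(commands="0 0 0 0 0 0 1;0 0 0 0 0 0 1;0 0 0 0 0 0 1;0 0 0 0 0 0 1")

```text
time: 2.98
eef_pos: [0.6124, 0.2837, 0.0225]
ee_rot: [[-1.0, -0.0, 0.001], [-0.0, 1.0, 0.001], [-0.001, 0.001, -1.0]]
wrist_force: [-1.2, 0.2, 5.9]
opening: 0.601
grasp_force: 15.0
```

>>> drive_tool(commands="0 0 -0.12 0 0 0 1;0 0 -0.24 0 0 0 1;0.2 -0.03 -0.24 0 0 0 1;0.42 -0.07 -0.24 0 0 0 1;0.6 -0.11 -0.24 0 0 0 1", force=15)

```text
time: 3.6
eef_pos: [0.4597, 0.2552, 0.0817]
ee_rot: [[-1.0, -0.001, -0.001], [-0.001, 1.0, -0.0], [0.001, -0.0, -1.0]]
wrist_force: [0.2, 0.3, -2.2]
opening: 0.599
grasp_force: 15.0
```

>>> drive_tool(commands="0.138 -0.017 0 0 0 0 1;0.138 -0.017 0 0 0 0 1;0.138 -0.017 0.1 0 0 0 1;0.138 -0.017 0.16 0 0 0 1;0.138 -0.017 0.16 0 0 0 1")

```text
time: 4.22
eef_pos: [0.4274, 0.2512, 0.0405]
ee_rot: [[-1.0, -0.0, -0.002], [-0.0, 1.0, -0.001], [0.002, -0.001, -1.0]]
wrist_force: [0.1, -0.2, -1.6]
opening: 0.598
grasp_force: 15.0
```

>>> drive_tool(commands="0 0 0.012 0 0 0 1;0 0 0.012 0 0 0 1;0 0 0.012 0 0 0 -0.2;0 0 0.012 0 0 0 -0.6;0 0 0.012 0 0 0 -1")

```text
time: 4.85
eef_pos: [0.4276, 0.2517, 0.0389]
ee_rot: [[-1.0, -0.001, 0.001], [-0.001, 1.0, 0.0], [-0.001, 0.0, -1.0]]
wrist_force: [-0.7, 0.1, 0.1]
opening: 0.769
grasp_force: 0.0
```

>>> drive_tool(commands="0 0 0 0 0 0 -1;0 0 -0.2 0 0 0 -1;0 0 -0.4 0 0 0 -1;0 0 -0.55 0 0 0 -1;0 0 -0.55 0 0 0 -1")

```text
time: 5.48
eef_pos: [0.4287, 0.2523, 0.1788]
ee_rot: [[-1.0, -0.0, 0.004], [-0.0, 1.0, 0.003], [-0.004, 0.003, -1.0]]
wrist_force: [-0.4, -0.2, 0.5]
opening: 1.0
grasp_force: 0.0
```

>>> drive_tool(commands="-0.1 -0.19 0 0 0 0 -1;-0.2 -0.38 0 0 0 0 -1;-0.3 -0.57 0 0 0 0 -1;-0.4 -0.76 0 0 0 0 -1;-0.5 -0.95 0 0 0 0 -1")

```text
time: 6.1
eef_pos: [0.5528, 0.0125, 0.175]
ee_rot: [[-1.0, -0.001, -0.001], [-0.001, 1.0, -0.0], [0.001, -0.0, -1.0]]
wrist_force: [-0.1, 0.3, 0.5]
opening: 1.003
grasp_force: 0.0
```

>>> drive_tool(commands="-0.12 -0.18 0 0 0 0 -1;-0.24 -0.36 0 0 0 0 -1;-0.36 -0.54 0 0 0 0 -1;-0.4 -0.605 0.05 0 0 0 -1;-0.4 -0.605 0.2 0 0 0 -1")

```text
time: 6.72
eef_pos: [0.6536, -0.1388, 0.1254]
ee_rot: [[-1.0, 0.002, 0.002], [0.002, 1.0, -0.001], [-0.002, -0.001, -1.0]]
wrist_force: [0.5, 0.3, -0.9]
opening: 1.002
grasp_force: 0.0
```

```bash
python3 - <<'E'
from h import *;from cell import eyes,sensors
p,d=eyes.capture('scene');np.savez('s1.npz',p=p,d=d)
i=eyes.camera_info('scene');P=cloud(i,d)
m=(abs(P[...,0]-.428)<.05)&(abs(P[...,1]-.252)<.05)
print(lid(P,m,.067,.085));m=(abs(P[...,0]-.652)<.05)&(abs(P[...,1]+.137)<.05);print(lid(P,m));print(sensors.observe()['eef_pos'])
E
```

```text
Traceback (most recent call last):
  File "h.py", line 13, in lid
    k=1+np.argmax(n[2][1:,4]);X=P[n[1]==k]
        ~~~~~~~~~^^^^^^^^^^^^
ValueError: attempt to get argmax of an empty sequence
```

>>> drive_tool(commands="0 0.002 0.2 0 0 0 -1;0 0.002 0.36 0 0 0 -1;0 0.002 0.412 0 0 0 -1;0 0.002 0.412 0 0 0 0.4;0 0.002 0.412 0 0 0 1")

```text
time: 7.4
eef_pos: [0.6535, -0.1365, 0.0246]
ee_rot: [[-1.0, -0.001, 0.002], [-0.001, 1.0, -0.0], [-0.002, -0.0, -1.0]]
wrist_force: [0.3, -0.6, -0.5]
opening: 0.836
grasp_force: 0.0
```

>>> drive_tool(commands="0 0 0 0 0 0 1;0 0 0 0 0 0 1;0 0 0 0 0 0 1;0 0 0 0 0 0 1")

```text
time: 7.9
eef_pos: [0.6532, -0.1366, 0.024]
ee_rot: [[-1.0, -0.001, 0.001], [-0.001, 1.0, -0.0], [-0.001, -0.0, -1.0]]
wrist_force: [-1.2, 2.3, 6.7]
opening: 0.6
grasp_force: 15.0
```

```bash
python3 - <<'E'
import numpy as np,cv2
p=np.load('s1.npz')['p'];cv2.imwrite('pics/s1.png',p[:,:,::-1])
E
```

```text
(no output)
```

View pics/s1.png

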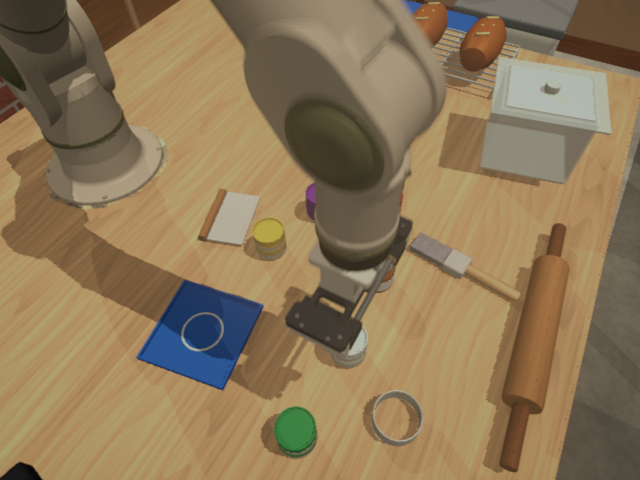

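White is gripped (opening 0.60, about 56 mm). The picture shows white under the gripper at (350,345), with the board hidden behind the arm.

>>> drive_tool(commands="0 0 -0.12 0 0 0 1;0.06 -0.02 -0.24 0 0 0 1;0.26 -0.09 -0.24 0 0 0 1;0.48 -0.17 -0.24 0 0 0 1;0.7 -0.25 -0.24 0 0 0 1")

```text
time: 8.52
eef_pos: [0.4759, -0.1996, 0.0833]
ee_rot: [[-1.0, -0.001, 0.0], [-0.001, 1.0, -0.0], [-0.0, -0.0, -1.0]]
wrist_force: [0.5, -1.3, -1.8]
opening: 0.599
grasp_force: 15.0
```

>>> drive_tool(commands="0.204 -0.074 0 0 0 0 1;0.204 -0.074 0 0 0 0 1;0.204 -0.074 0.12 0 0 0 1;0.204 -0.074 0.2 0 0 0 1;0.204 -0.074 0.21 0 0 0 1")

```text
time: 9.15
eef_pos: [0.4271, -0.2172, 0.0296]
ee_rot: [[-1.0, -0.001, -0.001], [-0.001, 1.0, 0.001], [0.001, 0.001, -1.0]]
wrist_force: [0.8, 0.2, -1.8]
opening: 0.606
grasp_force: 15.0
```

>>> drive_tool(commands="0 0 0.01 0 0 0 1;0 0 0.01 0 0 0 1;0 0 0.01 0 0 0 -0.2;0 0 0.01 0 0 0 -0.6;0 0 0.01 0 0 0 -1")

```text
time: 9.78
eef_pos: [0.4269, -0.2178, 0.0284]
ee_rot: [[-1.0, -0.0, 0.001], [-0.0, 1.0, -0.0], [-0.001, -0.0, -1.0]]
wrist_force: [-0.5, 0.4, -0.2]
opening: 0.768
grasp_force: 0.0
```

>>> drive_tool(commands="0 0 0 0 0 0 -1;0 0 -0.2 0 0 0 -1;0 0 -0.4 0 0 0 -1;0 0 -0.6 0 0 0 -1;0 0 -0.6 0 0 0 -1")

```text
time: 10.4
eef_pos: [0.4283, -0.2185, 0.1814]
ee_rot: [[-1.0, 0.0, 0.006], [-0.0, 1.0, -0.003], [-0.006, -0.003, -1.0]]
wrist_force: [-0.2, 0.2, -0.2]
opening: 1.001
grasp_force: 0.0
```

>>> drive_tool(commands="-0.01 0.2 0 0 0 0 -1;-0.02 0.42 0 0 0 0 -1;-0.03 0.64 0 0 0 0 -1;-0.04 0.773 0.05 0 0 0 -1;-0.04 0.773 0.2 0 0 0 -1")

```text
time: 11.02
eef_pos: [0.4377, -0.0217, 0.128]
ee_rot: [[-1.0, -0.005, 0.003], [-0.005, 1.0, 0.001], [-0.003, 0.001, -1.0]]
wrist_force: [0.1, -0.2, -0.9]
opening: 0.998
grasp_force: 0.0
```

```bash
cat >> h.py <<'E'
def check(objs,cams=('scene','top')):
    from cell import eyes,sensors
    for n in cams:
        p,d=eyes.capture(n);P=cloud(eyes.camera_info(n),d)
        for k,(x,y,lo,hi) in objs.items():
            try: print(n,k,np.round(lid(P,(abs(P[...,0]-x)<.05)&(abs(P[...,1]-y)<.05),lo,hi),4))
            except Exception: print(n,k,'hidden')
    print(sensors.observe()['eef_pos'])
E
python3 -c "
from h import *
check(dict(white=(.427,-.218,.055,.072),black=(.428,.252,.066,.085),yellow=(.437,-.025,.052,.068)))"
```

```text
scene white [ 0.4278 -0.2165  0.0592 57.1482]
scene black [ 0.4308  0.252   0.0707 59.4946]
scene yellow [ 4.38300e-01 -2.41000e-02  5.55000e-02  5.84755e+01]
top white hidden
top black [ 0.4275  0.2506  0.0727 56.6896]
top yellow hidden
[ 0.4345655  -0.02369976  0.12525272]
```

>>> drive_tool(commands="0 0 0.2 0 0 0 -1;0 0 0.36 0 0 0 -1;0 0 0.415 0 0 0 -1;0 0 0.415 0 0 0 0.4;0 0 0.415 0 0 0 1")

```text
time: 11.75
eef_pos: [0.4369, -0.0248, 0.0251]
ee_rot: [[-1.0, 0.0, 0.001], [0.0, 1.0, -0.0], [-0.001, -0.0, -1.0]]
wrist_force: [0.2, -0.3, 0.1]
opening: 0.831
grasp_force: 0.0
```

>>> drive_tool(commands="0 0 0 0 0 0 1;0 0 0 0 0 0 1;0 0 0 0 0 0 1;0 0 0 0 0 0 1")

```text
time: 12.25
eef_pos: [0.437, -0.0245, 0.025]
ee_rot: [[-1.0, -0.001, 0.001], [-0.001, 1.0, 0.0], [-0.001, 0.0, -1.0]]
wrist_force: [-0.5, 0.1, 8.6]
opening: 0.599
grasp_force: 15.0
```

>>> drive_tool(commands="0 0 -0.2 0 0 0 1;0 -0.05 -0.4 0 0 0 1;0.01 -0.26 -0.42 0 0 0 1;0.02 -0.48 -0.42 0 0 0 1;0.03 -0.68 -0.42 0 0 0 1")

```text
time: 12.88
eef_pos: [0.4289, -0.1963, 0.1299]
ee_rot: [[-1.0, -0.0, 0.001], [-0.0, 1.0, -0.0], [-0.001, -0.0, -1.0]]
wrist_force: [0.7, 0.3, -0.6]
opening: 0.602
grasp_force: 15.0
```

>>> drive_tool(commands="0.01 -0.09 0 0 0 0 1;0.01 -0.09 0 0 0 0 1;0.01 -0.09 0 0 0 0 1;0.01 -0.09 0.1 0 0 0 1;0.01 -0.09 0.14 0 0 0 1")

```text
time: 13.5
eef_pos: [0.4266, -0.2154, 0.0936]
ee_rot: [[-1.0, -0.003, -0.001], [-0.003, 1.0, 0.001], [0.001, 0.001, -1.0]]
wrist_force: [0.4, 0.6, -1.2]
opening: 0.598
grasp_force: 15.0
```

>>> drive_tool(commands="0 0 0.015 0 0 0 1;0 0 0.03 0 0 0 1;0 0 0.038 0 0 0 1;0 0 0.04 0 0 0 1;0 0 0.04 0 0 0 1")

```text
time: 14.12
eef_pos: [0.4267, -0.2171, 0.085]
ee_rot: [[-1.0, -0.0, 0.0], [-0.0, 1.0, -0.001], [-0.0, -0.001, -1.0]]
wrist_force: [-1.7, 0.8, 5.9]
opening: 0.601
grasp_force: 15.0
```

>>> drive_tool(commands="0 0 0.002 0 0 0 1;0 0 0.002 0 0 0 0.1;0 0 0.002 0 0 0 -0.2;0 0 0.002 0 0 0 -0.6;0 0 0.002 0 0 0 -1")

```text
time: 14.75
eef_pos: [0.427, -0.2171, 0.0841]
ee_rot: [[-1.0, -0.0, 0.001], [-0.0, 1.0, -0.0], [-0.001, -0.0, -1.0]]
wrist_force: [0.7, -0.7, 0.3]
opening: 0.764
grasp_force: 0.0
```

>>> drive_tool(commands="0 0 0 0 0 0 -1;0 0 0 0 0 0 -1;0 0 -0.15 0 0 0 -1;0 0 -0.3 0 0 0 -1;0 0 -0.45 0 0 0 -1")

```text
time: 15.38
eef_pos: [0.4265, -0.2168, 0.1975]
ee_rot: [[-1.0, -0.001, -0.0], [-0.001, 1.0, 0.0], [0.0, 0.0, -1.0]]
wrist_force: [0.0, -0.7, 0.7]
opening: 0.999
grasp_force: 0.0
```

>>> drive_tool(commands="-0.09 0.2 0 0 0 0 -1;-0.18 0.4 0 0 0 0 -1;-0.27 0.6 0 0 0 0 -1;-0.36 0.8 0 0 0 0 -1;-0.44 0.98 0 0 0 0 -1")

```text
time: 16.0
eef_pos: [0.5371, 0.0301, 0.1963]
ee_rot: [[-1.0, -0.001, 0.0], [-0.001, 1.0, 0.0], [-0.0, 0.0, -1.0]]
wrist_force: [0.1, -0.2, -0.3]
opening: 0.996
grasp_force: 0.0
```

>>> drive_tool(commands="-0.09 0.2 0 0 0 0 -1;-0.18 0.4 0 0 0 0 -1;-0.208 0.48 0.1 0 0 0 -1;-0.208 0.48 0.28 0 0 0 -1;-0.208 0.48 0.28 0 0 0 -1")

```text
time: 16.62
eef_pos: [0.5864, 0.1477, 0.1237]
ee_rot: [[-1.0, -0.001, -0.006], [-0.001, 1.0, -0.002], [0.006, -0.002, -1.0]]
wrist_force: [-1.1, -0.0, 0.2]
opening: 0.996
grasp_force: 0.0
```

```bash
python3 -c "
from h import *
check(dict(yellow=(.427,-.218,.112,.13),red=(.589,.148,.052,.068)))"
```

```text
scene yellow [ 0.4279 -0.2162  0.1154 57.6652]
scene red [5.89500e-01 1.48800e-01 5.57000e-02 5.81039e+01]
top yellow hidden
top red hidden
[0.58853688 0.14792343 0.12689651]
```

>>> drive_tool(commands="0 0 0.2 0 0 0 -1;0 0 0.36 0 0 0 -1;0 0 0.415 0 0 0 -1;0 0 0.415 0 0 0 0.4;0 0 0.415 0 0 0 1")

```text
time: 17.35
eef_pos: [0.5896, 0.1484, 0.0245]
ee_rot: [[-1.0, -0.0, 0.002], [-0.0, 1.0, 0.001], [-0.002, 0.001, -1.0]]
wrist_force: [0.1, 0.4, 0.2]
opening: 0.834
grasp_force: 0.0
```

>>> drive_tool(commands="0 0 0 0 0 0 1;0 0 0 0 0 0 1;0 0 0 0 0 0 1;0 0 0 0 0 0 1")

```text
time: 17.85
eef_pos: [0.589, 0.1484, 0.0234]
ee_rot: [[-1.0, -0.001, 0.001], [-0.001, 1.0, 0.0], [-0.001, 0.0, -1.0]]
wrist_force: [-1.0, 0.4, 7.3]
opening: 0.6
grasp_force: 15.0
```

>>> drive_tool(commands="0 0 -0.22 0 0 0 1;0 0 -0.44 0 0 0 1;0 0 -0.66 0 0 0 1;0.08 -0.18 -0.66 0 0 0 1;0.16 -0.36 -0.66 0 0 0 1")

```text
time: 18.48
eef_pos: [0.548, 0.0573, 0.1883]
ee_rot: [[-1.0, -0.002, 0.001], [-0.002, 1.0, -0.0], [-0.001, -0.0, -1.0]]
wrist_force: [0.2, -1.2, -1.5]
opening: 0.601
grasp_force: 15.0
```

>>> drive_tool(commands="0.09 -0.2 0 0 0 0 1;0.18 -0.4 0 0 0 0 1;0.27 -0.6 0 0 0 0 1;0.36 -0.8 0 0 0 0 1;0.44 -0.98 0 0 0 0 1")

```text
time: 19.1
eef_pos: [0.4374, -0.1886, 0.1877]
ee_rot: [[-1.0, -0.0, -0.0], [-0.0, 1.0, -0.0], [0.0, -0.0, -1.0]]
wrist_force: [0.3, 0.0, -1.4]
opening: 0.598
grasp_force: 15.0
```

>>> drive_tool(commands="0.048 -0.122 0 0 0 0 1;0.048 -0.122 0 0 0 0 1;0.048 -0.122 0 0 0 0 1;0.048 -0.122 0.08 0 0 0 1;0.048 -0.122 0.15 0 0 0 1")

```text
time: 19.73
eef_pos: [0.4275, -0.2161, 0.1498]
ee_rot: [[-1.0, -0.003, 0.001], [-0.003, 1.0, 0.0], [-0.001, 0.0, -1.0]]
wrist_force: [0.1, 0.1, -1.9]
opening: 0.603
grasp_force: 15.0
```

>>> drive_tool(commands="0.002 0 0.015 0 0 0 1;0.002 0 0.03 0 0 0 1;0.002 0 0.042 0 0 0 1;0.002 0 0.046 0 0 0 1;0.002 0 0.046 0 0 0 1")

```text
time: 20.35
eef_pos: [0.4269, -0.2175, 0.1393]
ee_rot: [[-1.0, -0.001, 0.001], [-0.001, 1.0, -0.001], [-0.001, -0.001, -1.0]]
wrist_force: [0.6, 1.1, 5.4]
opening: 0.595
grasp_force: 15.0
```

>>> drive_tool(commands="0 0 0.002 0 0 0 1;0 0 0.002 0 0 0 0.1;0 0 0.002 0 0 0 -0.2;0 0 0.002 0 0 0 -0.6;0 0 0.002 0 0 0 -1")

```text
time: 20.98
eef_pos: [0.4262, -0.2176, 0.1382]
ee_rot: [[-1.0, -0.0, 0.0], [-0.0, 1.0, -0.0], [-0.0, -0.0, -1.0]]
wrist_force: [-1.0, -0.8, 0.1]
opening: 0.766
grasp_force: 0.0
```

>>> drive_tool(commands="0 0 0 0 0 0 -1;0 0 0 0 0 0 -1;0 0 -0.15 0 0 0 -1;0 0 -0.3 0 0 0 -1;0 0 -0.3 0 0 0 -1")

```text
time: 21.6
eef_pos: [0.4274, -0.2179, 0.2153]
ee_rot: [[-1.0, -0.0, 0.004], [-0.0, 1.0, -0.002], [-0.004, -0.002, -1.0]]
wrist_force: [0.9, 0.6, 0.1]
opening: 0.999
grasp_force: 0.0
```

>>> drive_tool(commands="-0.22 -0.06 0 0 0 0 -1;-0.44 -0.13 0 0 0 0 -1;-0.66 -0.2 0 0 0 0 -1;-0.86 -0.26 0 0 0 0 -1;-0.878 -0.266 0.15 0 0 0 -1")

```text
time: 22.22
eef_pos: [0.6503, -0.2845, 0.1755]
ee_rot: [[-1.0, -0.001, 0.005], [-0.001, 1.0, -0.001], [-0.005, -0.001, -1.0]]
wrist_force: [-0.5, 0.4, -1.9]
opening: 0.999
grasp_force: 0.0
```

>>> drive_tool(commands="0 0 0.1 0 0 0 -1;0 0 0.2 0 0 0 -1;0 0 0.2 0 0 0 -1")

```text
time: 22.6
eef_pos: [0.6441, -0.2832, 0.1224]
ee_rot: [[-1.0, -0.001, -0.005], [-0.001, 1.0, 0.002], [0.005, 0.002, -1.0]]
wrist_force: [0.7, 0.0, 0.2]
opening: 1.001
grasp_force: 0.0
```

```bash
python3 -c "
from h import *
check(dict(red=(.427,-.218,.168,.19),green=(.647,-.284,.052,.068)))"
```

```text
scene red hidden
scene green [ 6.52500e-01 -2.82400e-01  5.54000e-02  5.56758e+01]
top red [ 0.4251 -0.2175  0.1742 56.4789]
top green [ 0.6452 -0.2848  0.058  57.4941]
[ 0.64575971 -0.28368218  0.12537501]
```

>>> drive_tool(commands="0 0 0.2 0 0 0 -1;0 0 0.34 0 0 0 -1;0 0 0.394 0 0 0 -1;0 0 0.394 0 0 0 0.4;0 0 0.394 0 0 0 1")

```text
time: 23.32
eef_pos: [0.6469, -0.2842, 0.0289]
ee_rot: [[-1.0, -0.0, 0.002], [-0.0, 1.0, -0.001], [-0.002, -0.001, -1.0]]
wrist_force: [-0.6, 0.0, -0.1]
opening: 0.832
grasp_force: 0.0
```

>>> drive_tool(commands="0 0 0 0 0 0 1;0 0 0 0 0 0 1;0 0 0 0 0 0 1;0 0 0 0 0 0 1")

```text
time: 23.82
eef_pos: [0.6461, -0.284, 0.028]
ee_rot: [[-1.0, -0.001, 0.001], [-0.001, 1.0, -0.0], [-0.001, -0.0, -1.0]]
wrist_force: [-1.2, -0.7, 6.6]
opening: 0.596
grasp_force: 15.0
```

>>> drive_tool(commands="0 0 -0.2 0 0 0 1;0 0 -0.4 0 0 0 1;0 0 -0.56 0 0 0 1;0.08 0.2 -0.56 0 0 0 1;0.16 0.4 -0.56 0 0 0 1")

```text
time: 24.45
eef_pos: [0.6051, -0.1831, 0.1675]
ee_rot: [[-1.0, 0.001, 0.001], [0.001, 1.0, -0.0], [-0.001, -0.0, -1.0]]
wrist_force: [1.1, 0.9, -2.0]
opening: 0.6
grasp_force: 15.0
```

>>> drive_tool(commands="0.08 0.2 0 0 0 0 1;0.16 0.4 0 0 0 0 1;0.24 0.6 0 0 0 0 1;0.32 0.8 0 0 0 0 1;0.4 0.98 0 0 0 0 1")

```text
time: 25.08
eef_pos: [0.5047, 0.0628, 0.1672]
ee_rot: [[-1.0, -0.001, 0.0], [-0.001, 1.0, 0.0], [-0.0, 0.0, -1.0]]
wrist_force: [0.2, 0.5, -2.0]
opening: 0.598
grasp_force: 15.0
```

>>> drive_tool(commands="0.08 0.2 0 0 0 0 1;0.16 0.4 0 0 0 0 1;0.24 0.6 0 0 0 0 1;0.31 0.762 0 0 0 0 1;0.31 0.762 0 0 0 0 1")

```text
time: 25.7
eef_pos: [0.4263, 0.2551, 0.1673]
ee_rot: [[-1.0, -0.007, -0.0], [-0.007, 1.0, 0.002], [0.0, 0.002, -1.0]]
wrist_force: [0.1, -0.5, -1.6]
opening: 0.598
grasp_force: 15.0
```

>>> drive_tool(commands="0 0 0 0 0 0 1;0 0 0.1 0 0 0 1;0 0 0.2 0 0 0 1;0 0 0.23 0 0 0 1;0 0 0.23 0 0 0 1")

```text
time: 26.32
eef_pos: [0.4282, 0.2506, 0.1095]
ee_rot: [[-1.0, 0.001, -0.001], [0.001, 1.0, -0.001], [0.001, -0.001, -1.0]]
wrist_force: [-0.7, -0.8, -0.6]
opening: 0.598
grasp_force: 15.0
```

>>> drive_tool(commands="0 0.002 0.015 0 0 0 1;0 0.002 0.03 0 0 0 1;0 0.002 0.042 0 0 0 1;0 0.002 0.046 0 0 0 1;0 0.002 0.046 0 0 0 1")

```text
time: 26.95
eef_pos: [0.4281, 0.2522, 0.0988]
ee_rot: [[-1.0, -0.001, 0.001], [-0.001, 1.0, 0.0], [-0.001, 0.0, -1.0]]
wrist_force: [-1.2, -0.8, 9.5]
opening: 0.599
grasp_force: 15.0
```

>>> drive_tool(commands="0 0 0 0 0 0 1;0 0 0 0 0 0 0.1;0 0 0 0 0 0 -0.2;0 0 0 0 0 0 -0.6;0 0 0 0 0 0 -1")

```text
time: 27.58
eef_pos: [0.428, 0.2522, 0.0982]
ee_rot: [[-1.0, -0.001, 0.0], [-0.001, 1.0, 0.0], [-0.0, 0.0, -1.0]]
wrist_force: [-0.4, -0.1, 0.6]
opening: 0.765
grasp_force: 0.0
```

>>> drive_tool(commands="0 0 0 0 0 0 -1;0 0 0 0 0 0 -1;0 0 -0.2 0 0 0 -1;0 0 -0.4 0 0 0 -1;0 0 -0.6 0 0 0 -1")

```text
time: 28.2
eef_pos: [0.4276, 0.2519, 0.2496]
ee_rot: [[-1.0, -0.001, -0.0], [-0.001, 1.0, -0.0], [0.0, -0.0, -1.0]]
wrist_force: [1.1, 0.4, -0.1]
opening: 1.0
grasp_force: 0.0
```

>>> drive_tool(commands="-0.1 0.2 0 0 0 0 -1;-0.1 0.4 0 0 0 0 -1;-0.1 0.6 0 0 0 0 -1;-0.1 0.8 0 0 0 0 -1;-0.1 0.8 0 0 0 0 -1")

```text
time: 28.82
eef_pos: [0.4511, 0.4562, 0.2475]
ee_rot: [[-1.0, -0.005, -0.001], [-0.005, 1.0, 0.002], [0.001, 0.002, -1.0]]
wrist_force: [-0.6, 0.4, 0.6]
opening: 1.003
grasp_force: 0.0
```

```bash
python3 - <<'E'
from h import *
from cell import eyes
check(dict(red=(.427,-.218,.168,.19),green=(.428,.252,.12,.145),jar=(.634,.007,.07,.085)))
p,d=eyes.capture('scene');cv2.imwrite('pics/end.png',p[:,:,::-1])
E
```

```text
scene red [ 0.4274 -0.2165  0.1714 57.3327]
scene green [ 0.4307  0.2509  0.1266 59.2048]
scene jar [6.35800e-01 8.20000e-03 7.44000e-02 5.31753e+01]
top red [ 0.4258 -0.2174  0.1741 57.4466]
top green [ 0.4282  0.2509  0.1287 57.0858]
top jar [6.33700e-01 7.10000e-03 7.62000e-02 5.19263e+01]
[0.45247069 0.45184324 0.24747342]
```

View pics/end.png

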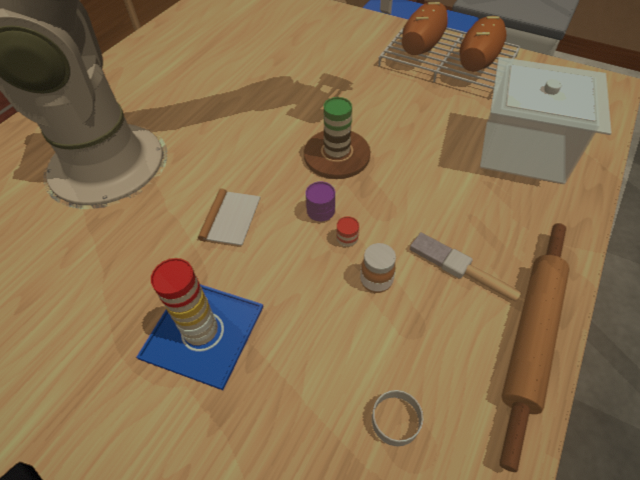

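The picture shows the red-yellow-white stack on the tray at (190,310) and green on black on the board at (338,130). The jar is unmoved at (378,267), and the measured heights match seated tubs.

```bash
python3 -c "
from cell import job_done
print(job_done())"
```

```text
the job is handed in; nothing more can be done
None
```

Both stacks are in place (white, yellow, red on the tray; black, green on the board), with seated heights and centring confirmed by camera and the jar unmoved; the job was handed in at about 29 s, and no verdict was returned.

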